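# Seat the ball stake in the stake block

### The arm

A 6-joint arm with a two-finger parallel gripper is mounted at the origin on the work surface. World frame = base frame: x ahead of the robot, y to its left, z up, the work surface at z = 0. Lengths are in mm, angles in rad, forces in N, time in s.
With the tool pointing down it reaches from about 275 to 750 mm from the base axis. Payload 10.2 kg.
Tool frame: the origin (TCP) lies midway between the tips of the shut fingers; the grasp point (between the pads) lies 19 mm behind it; z points along the fingers, y is the direction in which the jaws open and shut (so a half turn about z gives the same grasp; the last joint's range is limited). The gripper opens to 85 mm and grips with 20 to 120 N. Pads are 22 mm wide; open, the fingers measure 114 mm over their backs; the gripper's body (76 mm by 85 mm) begins 54 mm behind the grasp point. The pads swing forward as they close: fully open they stand 13 mm farther back than shut.
Start: joints at [1.11, 0.313, 1.498, -0, 1.331, -0.223], TCP at [123.684, 510.229, 231.294] pointing down, gripper open.
Joint ranges: [-2.94, 2.94], [-0.97, 2.17], [0.19, 2.56], [-1.23, 4.37], [0.02, 3.11], [-2.88, 2.88]. Speed limits (rad/s): [2.39, 2.39, 3.01, 3.14, 3.14, 3.14].

### API

Orientations are given as a unit quaternion [w, x, y, z].
In Python, from rig import sense, optics, ctrl gives the robot as it stands.
- The arm moves only by the tool play_rows, never from a script. Its argument "plan" is a list of rows, each a list of 7 numbers: the shift along the world's x, y, z in mm, then the turn, a rotation vector about the world's x, y, z in rad, then the opening, from -1 (shut) to 1 (fully open), so that 0 is half open. A call has 1 to 5 rows; each row shifts and turns the pose as measured when the row begins; what a row does not reach is not made up. A row lasts 1/12 s, in which the tool goes at most 41.7 mm and 7.16 degrees, less where a joint would pass 70% of its speed; a pose out of reach is approached as far as the arm can. A call is refused whole if a number of a shift passes 41.7 or a number of a turn 0.125, either way. A call with a gripper value outside its range is refused whole. The fingers move at their own pace and stop on an object; "grip_force" is the grip in N (left out, the last holds). Time passes only in rows, so rows that do not move let the fingers close. It gives the time, the measured TCP pose, the force and the opening at its end, in the units of the state.
- sense(): the state, without advancing time (a new reading comes with each control period).
- optics.capture(name): name is "side" or "top" or "wrist"; returns a dict with "img" (480x640x3 uint8, blue, green, red), "fx", "fy", "cx", "cy" (pixels), "world_to_cam" (4x4, takes a point from world to camera coordinates). Camera axes: x right, y up, looking along -z (the intrinsics and any distortion apply to the point x, -y, -z); pixel columns grow to the right and rows downward; lengths in mm; the calibration is good to about 2 mm. The wrist camera is an equidistant fisheye: a pixel r from the principal point sees the ray r / f radians off the axis. A picture is of the moment at which its call begins. There is no depth.
- ctrl.finish_job(): hands the job in, once; it reports no verdict.
The state is a dict: "time_s": time; "joints": joint angles; "dq": joint speeds; "tau": joint torques, N m; "eef_pos": TCP position; "ee_rot": TCP orientation; "force": force on the tool from outside, world axes, zero at the start; "wrist_torque": the same for the moment, N m; "grip_width": opening from 0.0 (shut) to 1.0 (fully open).
Only numpy, scipy, OpenCV 4.12 (cv2) and the standard library are available. Lean on these libraries where they do the work, as an engineer would, in place of code of your own. Each camera call takes 0.05 s, during which the arm holds its last target. There are 200 camera calls.

### The job

Take the ball-headed stake out of the wooden rack, feel about gently on top of the steel stake block with its shank until it drops into the hole, then press it straight down until its shoulder sits flat on the block, and let go. Do not force it or press hard anywhere, and leave the two other stakes and the other things on the bench where they are.

Things in the scene. Friction and masses are not known exactly. Their poses are not given: they have to be found in the camera images.
- stake_ball: Steel stake with a ball on top, 103 mm tall, 0.2 to 0.4 kg. Origin: centre of the shank's foot, z up along it. From the foot: plain round shank, 16 mm diameter, 26 mm long; square body 24 x 24 mm, 50 mm tall, flats facing own x and y (grip here); thin neck; ball 24 mm in diameter. Starts upright in any of the rack's three places, yaw up to 0.3 rad off the rack's, hanging on its shoulder.
- stake_ball_foot (a point): The centre of the ball stake's foot (same point as its origin), the leading end of the shank.
- stake_ball_shoulder (a point): Centre of the ball stake's shoulder: the flat underside of its square body, 26 mm above its foot. In the rack it rests on the rack's top.
- rack: Light wooden rack, 60 mm (own x) by 230 mm (own y), 40 mm high, fixed to the bench. Three square pockets 20 mm wide, 34 mm deep, in a row along its y axis, 75 mm apart, each holding one stake with about 2 mm play. Origin at the centre of its underside.
- holder: Dark steel base plate 100 x 100 x 12 mm, fixed to the bench, origin at the centre of its underside. On it, centred, the stake block: square, steel, 64 mm wide, 40 mm high, its flat top 52 mm above the bench, clamped at any yaw (not measured; it does not change). The stake must never press on the block with more than 45 N.
- holder_mid (a point): Middle of the block's top face, z up. The block's one blind vertical hole, 18 mm in diameter, sharp-edged (no chamfer), has its centre 3 to 6 mm sideways from this point, in an unknown direction. Its mouth is open and dark, visible from above.
- holder_home (a point): Point 26 mm below the middle of the block's top: the level of the stake's foot when home, with the shoulder on the block's top. The hole's first 10 mm are free; below sits a stiff stop plug that the shank must push down to full depth. It starts to slide at about 6 N, resists a little more the faster it goes (6 to 12 N in all), and stays where left, so the stake's weight alone does not seat it.
- stake_flat: Stake with a flat round disc head, 91 mm tall, steel, same square body and shank as the ball stake, 0.3 kg. Stands in the rack. To be left alone. Origin at the centre of the shank's foot.
- stake_cone: Stake with a cone-shaped head, 106 mm tall, steel, same square body and shank as the ball stake, 0.3 kg. Stands in the rack. To be left alone. Origin at the centre of the shank's foot.
- tin: Bystander: closed round aluminium tin, 48 mm in diameter, 30 mm high, between the rack and the stake block.
- bowl: Bystander: glass bowl, 110 mm wide, 55 mm high, on the far side of the bench.
- jar: Bystander: amber jar with white cap, 56 mm in diameter, 85 mm high, far side.
- cup: Bystander: white cup with pens, 80 mm wide, 125 mm high with the pens, far side.
- mallet: Bystander: hammer lying on the near side of the bench.
Mind the look-alikes: they are no part of the job. What is shaped like the stake_ball but black is not meant. Leave any green look-alike of the rack alone.

How it is judged (in metres and radians):
On the way, in this order (a step that is already met when the one before it is completed fails the run):
1. the ball stake is lifted clear of the rack (z of stake_ball_foot in the frame of rack above 0.045 m), for 0.1 s.
2. its shank has found the hole: the foot is at least 4 mm below the block's top (horizontal distance between stake_ball_foot and holder_mid below 0.01 m and angle between stake_ball's own z axis and vertical below 0.06 rad and z of stake_ball_foot in the frame of holder_mid below -0.004 m), for 0.1 s.
At the end, for the whole second after the job is handed in: The ball stake stands upright (within 0.06 rad) in the block's hole, released and at rest, pressed home: foot at least 23.5 mm below the block's top (shoulder within 2.5 mm of it) and within 10 mm of the block's middle (horizontal distance between stake_ball_foot and holder_mid below 0.01 m and angle between stake_ball's own z axis and vertical below 0.06 rad and z of stake_ball_foot in the frame of holder_mid below -0.0235 m and linear speed of stake_ball below 0.02 m/s); the robot touches nothing.
It fails at once if the ball stake is pressed on the stake block with more than 45 N (contact force between stake_ball and holder above 45 N).
It fails at once if another stake is moved more than 15 mm (distance of any of stake_flat, stake_cone from where it was at the start of the episode above 0.015 m).
It fails at once if another thing on the bench is moved more than 20 mm (distance of any of tin, bowl, jar, mallet, cup from where it was at the start of the episode above 0.02 m).
It also fails if it takes over 67 s, if anything falls off the work surface, if the arm or the gripper's body presses on something with over 40 N, if the wrist force passes 120 N, or if a joint passes its speed limit or range.

## Working session

There is one attempt and no reset: what is moved stays moved. The work goes in short steps, Python scripts to look and compute and a tool call to move; the robot and the scene stay as the last step left them, time stands still between calls to the robot, and variables do not carry over. Pictures are saved under pics/ and viewed, about 8 in all and at most 12, crops included, and the job is handed in when it is done.

Besides the shell and the picture viewer there is one more tool, called after "Request:" as name(argument=value, ...) on one line, values as JSON. play_rows: Moves the arm, as the interface text tells. Its arguments: {"type":"object","properties":{"plan":{"type":"array"},"grip_force":{"type":"number"}},"required":["plan"]}

```bash
mkdir -p pics
cat > h.py <<'E'
import numpy as np, cv2
from rig import sense, optics, ctrl
def cap(n,save=None):
    c=optics.capture(n)
    if save: cv2.imwrite('pics/'+save,c['img'])
    return c
def ray(c,u,v,fish=False):
    M=np.array(c['world_to_cam'],float);x=(u-c['cx'])/c['fx'];y=(v-c['cy'])/c['fy']
    if fish:
        r=np.hypot(x,y); s=np.sin(r)/r if r>1e-9 else 1; d=np.array([x*s,-y*s,-np.cos(r)])
    else: d=np.array([x,-y,-1.])
    R=M[:3,:3]; return -R.T@M[:3,3], R.T@d
def plane(c,u,v,z,fish=False):
    o,d=ray(c,u,v,fish); return o+d*(z-o[2])/d[2]
def proj(c,p,fish=False):
    M=np.array(c['world_to_cam'],float);q=M[:3,:3]@np.array(p,float)+M[:3,3];x,y,z=q[0],-q[1],-q[2]
    if fish:
        r=np.hypot(x,y);t=np.arctan2(r,z);k=t/r if r>1e-9 else 1/z
        return c['cx']+c['fx']*x*k,c['cy']+c['fy']*y*k
    return c['cx']+c['fx']*x/z,c['cy']+c['fy']*y/z
E
python3 - <<'E'
from h import *
print(sense())
for n in('top','side','wrist'):
    c=cap(n,n+'0.png');print(n,c['fx'],c['fy'],c['cx'],c['cy'],[k for k in c],np.round(c['world_to_cam'],3).tolist())
E
```

```text
{'time_s': 0.0, 'joints': array([ 1.10960707e+00,  3.13462763e-01,  1.49841925e+00, -1.38638272e-05,
        1.33101158e+00, -2.23392301e-01]), 'dq': array([-1.58951617e-03, -4.93688211e-04, -2.75255513e-04, -6.90011873e-05,
       -3.72065282e-04, -3.47578764e-04]), 'tau': array([-2.22683069e-03, -4.12265861e+01, -2.59744370e+01, -3.65471005e-04,
        4.18257012e-03,  1.23020553e-05]), 'eef_pos': array([123.56576296, 509.99057739, 230.73526173]), 'ee_rot': array([-2.11985521e-04,  1.18616870e-01,  9.92939885e-01, -6.14994580e-04]), 'force': array([-0.66927026, -0.32787457,  0.54944331]), 'wrist_torque': array([0.02678211, 0.06539999, 0.00768609]), 'grip_width': 0.9995016831294603}
top 524.8050348646766 524.8050348646766 318.193943451732 236.2254462644687 ['img', 'fx', 'fy', 'cx', 'cy', 'world_to_cam'] [[0.008, -1.0, 0.001, 10.811], [0.98, 0.008, 0.199, -563.662], [-0.199, -0.0, 0.98, -1051.776], [0.0, 0.0, 0.0, 1.0]]
side 623.7238153295668 623.7238153295668 316.77527866470547 247.59329587432214 ['img', 'fx', 'fy', 'cx', 'cy', 'world_to_cam'] [[0.665, -0.747, -0.017, -325.518], [0.588, 0.509, 0.629, -395.738], [-0.46, -0.428, 0.778, -1054.354], [0.0, 0.0, 0.0, 1.0]]
wrist 371.64829954431775 371.64829954431775 319.17228428322636 243.22545693736683 ['img', 'fx', 'fy', 'cx', 'cy', 'world_to_cam'] [[0.236, 0.972, -0.001, -524.268], [-0.92, 0.223, -0.322, 40.114], [-0.313, 0.077, 0.947, -379.976], [0.0, 0.0, 0.0, 1.0]]
```

View pics/top0.png

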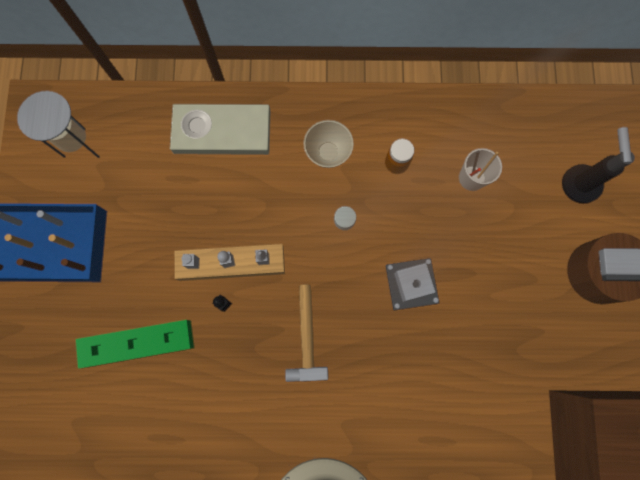

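View pics/side0.png

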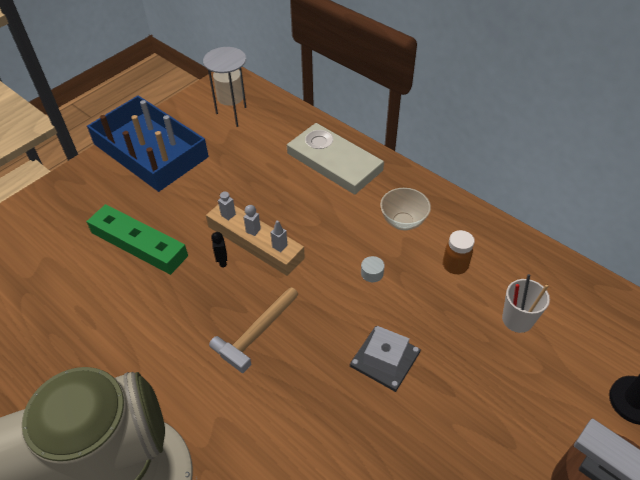

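Run:
```python
from h import *
a=cv2.imread('pics/top0.png');b=cv2.imread('pics/side0.png')
R=lambda i,x,y,w,h,k:cv2.resize(i[y:y+h,x:x+w],None,fx=k,fy=k,interpolation=cv2.INTER_CUBIC)
k=cv2.vconcat([cv2.hconcat([R(a,165,230,130,75,3),R(a,380,250,65,65,3.4615)[:225,:225]]),cv2.hconcat([R(b,195,180,120,100,3),R(b,345,320,85,100,3)])])if 0 else None
out=np.zeros((600,800,3),np.uint8)
def put(i,x,y): out[y:y+i.shape[0],x:x+i.shape[1]]=i
put(R(a,165,235,125,60,4)[:, :500],0,0);put(R(a,380,252,64,62,4.5),505,0)
put(R(b,200,180,110,80,4),0,290);put(R(b,345,320,80,70,4),450,290)
cv2.imwrite('pics/crop1.png',out)
# block top by bright gray in the top view
hsv=cv2.cvtColor(a,cv2.COLOR_BGR2HSV)
m=((hsv[...,1]<45)&(hsv[...,2]>100)).astype(np.uint8);m[:, :390]=0;m[:,440:]=0;m[:255]=0;m[310:]=0
cs,_=cv2.findContours(m,cv2.RETR_EXTERNAL,cv2.CHAIN_APPROX_NONE)
c=cap('top')
q=max(cs,key=cv2.contourArea);r=cv2.minAreaRect(q);print('block',r,cv2.contourArea(q))
bp=[plane(c,*p,52) for p in cv2.boxPoints(r)];print(np.round(bp,1).tolist(),np.mean(bp,0))
# rack
m=cv2.inRange(hsv,(12,60,150),(30,200,255));m[:240]=0;m[285:]=0;m[:,:170]=0;m[:,290:]=0
cs,_=cv2.findContours(m,cv2.RETR_EXTERNAL,cv2.CHAIN_APPROX_NONE)
q=max(cs,key=cv2.contourArea);r=cv2.minAreaRect(q);print('rack',r)
bp=[plane(c,*p,40) for p in cv2.boxPoints(r)];print(np.round(bp,1).tolist(),np.mean(bp,0))
# ball two-view
s=cap('side')
o1,d1=ray(c,224,257);o2,d2=ray(s,251,210)
t=np.linalg.lstsq(np.c_[d1,-d2],o2-o1,rcond=None)[0];print('ball',o1+d1*t[0],o2+d2*t[1])
print('hole',plane(c,417,284,52),plane(s,386,348,52))
```

```text
Traceback (most recent call last):
ValueError: could not broadcast input array from shape (320,440,3) into shape (310,440,3)
```

Run:
```python
from h import *
a=cv2.imread('pics/top0.png');b=cv2.imread('pics/side0.png')
R=lambda i,x,y,w,h,k:cv2.resize(i[y:y+h,x:x+w],None,fx=k,fy=k,interpolation=cv2.INTER_CUBIC)
out=np.zeros((600,800,3),np.uint8)
def put(i,x,y): out[y:y+i.shape[0],x:x+i.shape[1]]=i
put(R(a,165,235,125,60,4),0,0);put(R(a,380,252,64,62,4.5),505,0)
put(R(b,200,180,110,75,4),0,290);put(R(b,345,320,80,70,4),450,290)
cv2.imwrite('pics/crop1.png',out)
hsv=cv2.cvtColor(a,cv2.COLOR_BGR2HSV)
m=((hsv[...,1]<45)&(hsv[...,2]>100)).astype(np.uint8);m[:, :390]=0;m[:,440:]=0;m[:255]=0;m[310:]=0
cs,_=cv2.findContours(m,cv2.RETR_EXTERNAL,cv2.CHAIN_APPROX_NONE)
c=cap('top')
q=max(cs,key=cv2.contourArea);r=cv2.minAreaRect(q);print('block',r,cv2.contourArea(q))
bp=[plane(c,*p,52) for p in cv2.boxPoints(r)];print(np.round(bp,1).tolist(),np.mean(bp,0))
m=cv2.inRange(hsv,(12,60,150),(30,200,255));m[:240]=0;m[285:]=0;m[:,:170]=0;m[:,290:]=0
cs,_=cv2.findContours(m,cv2.RETR_EXTERNAL,cv2.CHAIN_APPROX_NONE)
q=max(cs,key=cv2.contourArea);r=cv2.minAreaRect(q);print('rack',r)
bp=[plane(c,*p,40) for p in cv2.boxPoints(r)];print(np.round(bp,1).tolist(),np.mean(bp,0))
s=cap('side')
o1,d1=ray(c,224,257);o2,d2=ray(s,251,210)
t=np.linalg.lstsq(np.c_[d1,-d2],o2-o1,rcond=None)[0];print('ball',o1+d1*t[0],o2+d2*t[1])
print('hole',plane(c,417,284,52),plane(s,386,348,52))
```

```text
block ((416.3879089355469, 279.9412841796875), (33.64542007446289, 37.880924224853516), 72.6459732055664) 990.5
[[494.6, -142.5, 52.0], [519.1, -219.1, 52.0], [451.8, -237.6, 52.0], [427.8, -161.9, 52.0]] [ 473.32790787 -190.26698063   52.        ]
rack ((228.23623657226562, 260.6622009277344), (27.748760223388672, 108.67728424072266), 86.3086166381836)
[[533.8, 324.3, 40.0], [550.8, 93.5, 40.0], [491.2, 88.4, 40.0], [474.5, 316.8, 40.0]] [512.58704072 205.77503334  40.        ]
ball [508.58454315 202.07920531 112.52555731] [512.06378937 199.42844265 112.60165361]
hole [ 464.62320459 -191.26797812   52.        ] [ 468.31298896 -190.69989317   52.        ]
```

View pics/crop1.png

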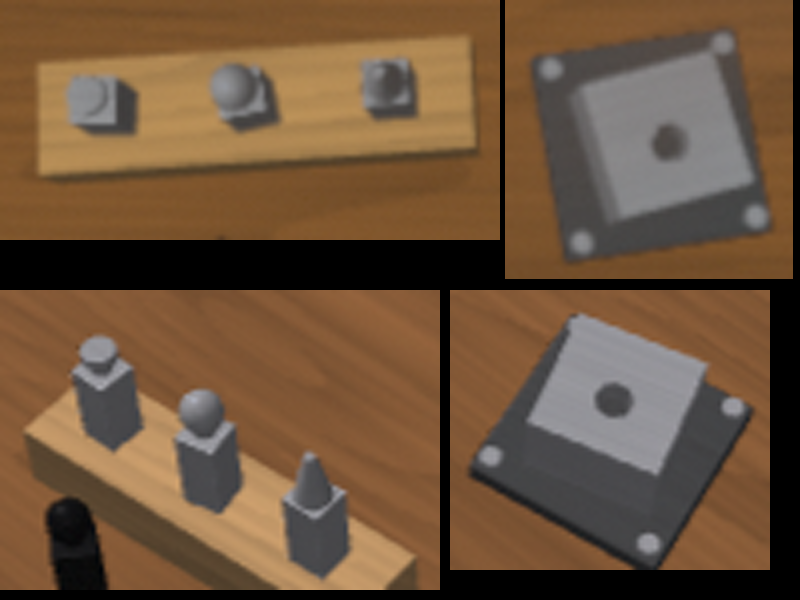

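Rack candidates, in top-view pixels: the left stake (188,260) has a disc head, the middle one (224,257) has a steel ball, the right one (261,257) has a cone, and the piece at (221,303) is the black look-alike. The middle steel one, in the wooden rack, fits the description, and the crop confirms it. The block's hole shows near (416,284). I'll move over the rack next.

Request:
play_rows(plan=[[26,-20,0,0,0,-0.085,1],[26,-20,0,0,0,-0.085,1],[26,-20,0,0,0,-0.085,1],[26,-20,0,0,0,-0.085,1],[26,-20,0,0,0,-0.085,1]])

```text
time_s: 0.67
eef_pos: [253.2, 408.4, 230.3]
ee_rot: [-0.001, 0.328, 0.945, -0.0]
force: [0.9, 0.6, -0.6]
grip_width: 1.007
```

Request:
play_rows(plan=[[26,-20,0,0,0,-0.085,1],[26,-20,0,0,0,-0.085,1],[26,-20,0,0,0,-0.085,1],[26,-20,0,0,0,-0.085,1],[26,-20,0,0,0,-0.085,1]])

```text
time_s: 1.08
eef_pos: [388.3, 302.1, 230.5]
ee_rot: [-0.001, 0.529, 0.848, 0.0]
force: [-0.1, 0.9, 0.3]
grip_width: 1.0
```

Request:
play_rows(plan=[[26,-20,0,0,0,-0.085,1],[26,-20,0,0,0,-0.085,1],[26,-20,0,0,0,-0.085,1],[20,-20,0,0,0,-0.085,1],[0,0,0,0,0,0,1]])

```text
time_s: 1.5
eef_pos: [494.2, 213.2, 229.7]
ee_rot: [-0.0, 0.676, 0.737, 0.0]
force: [0.0, 0.1, 0.2]
grip_width: 0.996
```

Run:
```python
from h import *
w=cap('wrist','w1.png');print(sense()['eef_pos'])
M=np.array(w['world_to_cam']);print('campos',-M[:3,:3].T@M[:3,3], 'axis',-M[2,:3])
for z in(40,90,105): print(z,np.round(proj(w,[510,202,z],True),1))
```

```text
[492.80384411 214.61083462 229.70677603]
campos [485.86316943 295.90020516 371.19010132] axis [ 0.02747084 -0.32042646 -0.94687499]
40 [336.5 226. ]
90 [339.2 243.4]
105 [340.2 249.7]
```

View pics/w1.png

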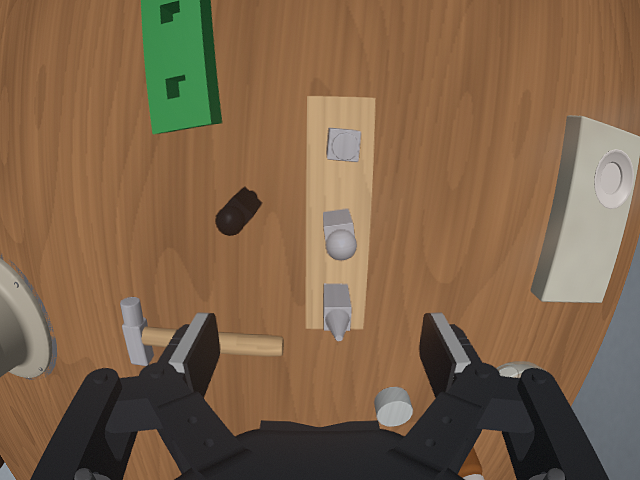

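Run:
```python
from h import *
w=cap('wrist');i=w['img']
p=lambda u,v,z:np.round(plane(w,u,v,z,True),1)
print('ball',p(341,244,105));print('base edge',p(324,212,40),p(350,209,40))
cs=i[195:275,305:375];cv2.imwrite('pics/w1c.png',cv2.resize(cs,None,fx=8,fy=7.5,interpolation=cv2.INTER_CUBIC))
for n in((307,96),(376,98),(364,329),(306,327)): print('rack',p(*n,40))
```

```text
ball [508.7 208.2 105. ]
base edge [495.7 215.9  40. ] [519.2 220.9  40. ]
rack [471.2 319.1  40. ]
rack [531.4 323.8  40. ]
rack [549.4  95.3  40. ]
rack [488.8  92.6  40. ]
```

View pics/w1c.png

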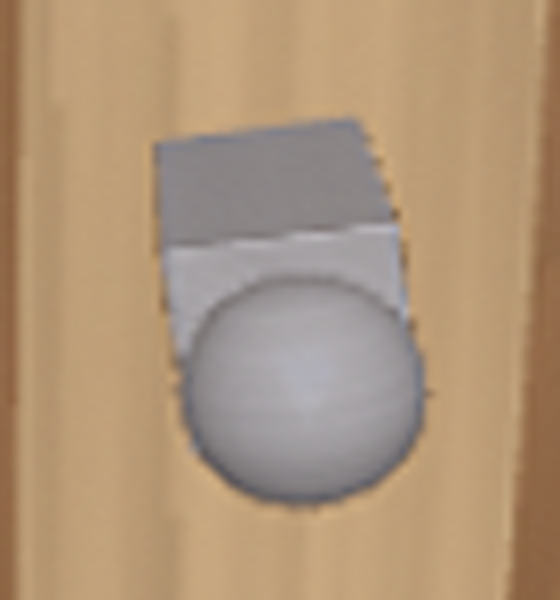

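Run:
```python
from h import *
w=cap('wrist');t=cap('top');s=cap('side')
p=lambda u,v,z:plane(w,u,v,z,True)
def edge(a,b,n):
    d=b-a;y=np.arctan2(d[1],d[0]);m=(a+b)/2;print(n,'len',np.linalg.norm(d[:2]),'yaw',y,'centre',m[:2]+12*np.array([np.sin(y),-np.cos(y)]))
edge(p(324.4,214.1,40),p(349.75,210.7,40),'bot');edge(p(325.6,227.9,90),p(354.6,225,90),'top')
print('ball w',p(343,246.9,105),'top',plane(t,223.5,257,105),'side',plane(s,200+202/4,180+(413-290)/4,105))
print('rack mid top/w', plane(t,228.2,260.7,40), sense()['eef_pos'])
```

```text
bot len 23.513624379488917 yaw 0.2349524471596535 centre [509.33376097 206.28309472]
top len 23.017157013212085 yaw 0.20026155755052272 centre [508.97957166 207.2021856 ]
ball w [509.32584709 207.32245731 105.        ] top [509.78326629 204.44747351 105.        ] side [514.28709899 204.24949005 105.        ]
rack mid top/w [512.33576817 205.99924762  40.        ] [490.56857693 217.39303224 230.38821042]
```

Request:
play_rows(plan=[[19,-11,-30,0,0,0.12,1],[0,0,-30,0,0,0,1],[0,0,0,0,0,0,1],[0,0,0,0,0,0,1],[0,0,0,0,0,0,1]])

```text
time_s: 2.17
eef_pos: [507.8, 210.7, 172.5]
ee_rot: [0.001, 0.62, 0.785, 0.002]
force: [0.1, 0.3, 0.7]
grip_width: 1.002
```

Run:
```python
from h import *
s=sense();print(s['eef_pos'],s['ee_rot'],s['force'])
```

```text
[507.81910962 210.72328139 172.48679551] [5.27651925e-04 6.20032228e-01 7.84572350e-01 2.44641324e-03] [0.14805251 0.32103292 0.73033894]
```

Request:
play_rows(plan=[[2,-4.5,-25,0,0,-0.015,1],[0,0,-25,0,0,0,1],[0,0,-20,0,0,0,1],[0,0,0,0,0,0,1],[0,0,0,0,0,0,1]])

```text
time_s: 2.58
eef_pos: [512.3, 209.5, 110.5]
ee_rot: [0.006, 0.625, 0.781, 0.008]
force: [0.2, -0.5, 0.6]
grip_width: 0.999
```

```bash
cat >> h.py <<'E'
from scipy.spatial.transform import Rotation as Ro
def corr(pos,yaw):
    """shift and world turn needed to reach pos, tool down, jaw axis at yaw"""
    s=sense();w,x,y,z=s['ee_rot'];R=Ro.from_quat([x,y,z,w])
    c,n=np.cos(yaw),np.sin(yaw);Y=np.array([c,n,0]);Z=np.array([0,0,-1.]);X=np.cross(Y,Z)
    T=Ro.from_matrix(np.c_[X,Y,Z]);print('pos',np.round(s['eef_pos'],1),'shift',np.round(np.array(pos)-s['eef_pos'],1),'turn',np.round((T*R.inv()).as_rotvec(),3),'F',np.round(s['force'],1),'tau',np.round(s['wrist_torque'],2),'w',round(s['grip_width'],3),'t',s['time_s'])
E
python3 - <<'E'
from h import *
corr([510,206,55],.21)
w=cap('wrist');corr([510,206,55],.21);cv2.imwrite('pics/w2.png',w['img'])
E
```

```text
pos [512.3 209.5 110.5] shift [ -2.3  -3.5 -55.5] turn [-0.006  0.019 -0.011] F [ 0.2 -0.5  0.6] tau [0.01 0.01 0.07] w 0.999 t 2.5833
pos [512.3 209.4 110.6] shift [ -2.3  -3.4 -55.6] turn [-0.006  0.019 -0.01 ] F [-0.9 -0.1 -0.1] tau [0.01 0.01 0.06] w 1.004 t 2.6333
```

View pics/w2.png

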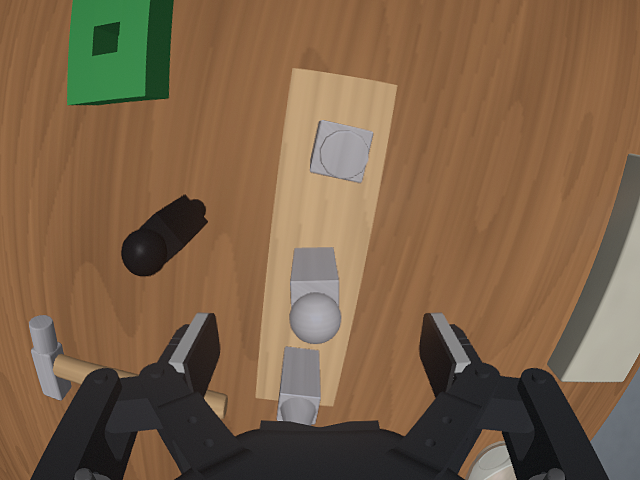

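Run:
```python
from h import *
w=cap('wrist')
p=lambda u,v,z:plane(w,u,v,z,True)
a,b=p(293,248.5,40),p(334,248,40);print(a,b,(a+b)/2+np.array([np.sin(.22),-np.cos(.22),0])*12,np.arctan2(*(b-a)[1::-1]))
print(p(315.5,317,105))
```

```text
[495.3648086  213.85331945  40.        ] [519.57696201 219.41949804  40.        ] [510.08964078 204.92563935  40.        ] 0.22596574162107433
[510.14037456 206.80704347 105.        ]
```

Request:
play_rows(plan=[[-2,-3.5,-12,-0.006,0.019,0,1],[0,0,-15,0,0,0,1],[0,0,-15,0,0,0,1],[0,0,-5,0,0,0,1],[0,0,0,0,0,0,1]])

```text
time_s: 3.1
eef_pos: [512.7, 205.9, 66.4]
ee_rot: [0.002, 0.625, 0.781, 0.002]
force: [-0.1, -0.2, -0.8]
grip_width: 0.999
```

Run:
```python
from h import *
corr([510,206,55],.225)
```

```text
pos [512.7 205.9  66.4] shift [ -2.7   0.1 -11.4] turn [-0.     0.007  0.004] F [-0.1 -0.2 -0.8] tau [-0.01 -0.01  0.04] w 0.999 t 3.1
```

Request:
play_rows(plan=[[-2.7,0,-11,0,0.007,0,1],[0,0,0,0,0,0,1],[0,0,0,0,0,0,1]])

```text
time_s: 3.35
eef_pos: [510.5, 205.9, 55.8]
ee_rot: [0.0, 0.625, 0.781, 0.0]
force: [0.0, 0.1, 0.9]
grip_width: 1.0
```

Run:
```python
from h import *
corr([510,206,55],.225)
```

```text
pos [510.5 205.9  55.8] shift [-0.5  0.1 -0.8] turn [-0.001  0.     0.004] F [0.  0.1 0.9] tau [ 0.    0.01 -0.01] w 1.0 t 3.35
```

Request:
play_rows(plan=[[0,0,0,0,0,0,0],[0,0,0,0,0,0,-0.2],[0,0,0,0,0,0,-0.3],[0,0,0,0,0,0,-1],[0,0,0,0,0,0,-1]], grip_force=50)

```text
time_s: 3.77
eef_pos: [511.3, 206.0, 57.4]
ee_rot: [0.001, 0.625, 0.781, 0.001]
force: [-0.2, 0.3, 0.4]
grip_width: 0.298
```

Request:
play_rows(plan=[[0,0,0,0,0,0,-1],[0,0,0,0,0,0,-1],[0,0,0,0,0,0,-1],[0,0,0,0,0,0,-1],[0,0,0,0,0,0,-1]])

```text
time_s: 4.18
eef_pos: [511.4, 206.0, 57.5]
ee_rot: [0.001, 0.625, 0.781, 0.001]
force: [-0.5, -0.0, -0.0]
grip_width: 0.272
```

Run:
```python
from h import *
corr([510,206,55],.225)
```

```text
pos [511.4 206.   57.5] shift [-1.4 -0.  -2.5] turn [-0.001  0.003  0.004] F [-0.5 -0.  -0. ] tau [ 0.01  0.   -0.03] w 0.272 t 4.1833
```

Request:
play_rows(plan=[[0,0,8,0,0,0,-1],[0,0,20,0,0,0,-1],[0,0,30,0,0,0,-1],[0,0,35,0,0,0,-1],[0,0,35,0,0,0,-1]])

```text
time_s: 4.6
eef_pos: [507.0, 204.9, 183.4]
ee_rot: [-0.004, 0.625, 0.781, -0.004]
force: [0.8, 1.0, -2.7]
grip_width: 0.271
```

Request:
play_rows(plan=[[0,0,10,0,0,0,-1],[0,0,0,0,0,0,-1],[0,0,0,0,0,0,-1]])

```text
time_s: 4.85
eef_pos: [508.8, 205.4, 202.2]
ee_rot: [-0.0, 0.625, 0.781, 0.0]
force: [-0.4, 0.1, -3.1]
grip_width: 0.273
```

Run:
```python
from h import *
corr([468,-190,190],.225)
```

```text
pos [508.8 205.4 202.2] shift [ -40.8 -395.4  -12.2] turn [-0.     0.     0.004] F [-0.4  0.1 -3.1] tau [ 0.02 -0.04  0.  ] w 0.273 t 4.85
```

Request:
play_rows(plan=[[-2,-20,0,0,0,0,-1],[-3,-33,0,0,0,0,-1],[-3,-33,0,0,0,0,-1],[-3,-33,0,0,0,0,-1],[-3,-33,0,0,0,0,-1]])

```text
time_s: 5.27
eef_pos: [490.5, 53.5, 195.7]
ee_rot: [-0.005, 0.621, 0.784, -0.002]
force: [0.3, -0.6, -3.3]
grip_width: 0.275
```

Request:
play_rows(plan=[[-3,-33,0,0,0,0,-1],[-3,-33,0,0,0,0,-1],[-3,-33,0,0,0,0,-1],[-3,-33,0,0,0,0,-1],[-3,-33,0,0,0,0,-1]])

```text
time_s: 5.68
eef_pos: [469.8, -118.0, 188.5]
ee_rot: [-0.011, 0.621, 0.784, -0.005]
force: [1.0, -0.0, -2.8]
grip_width: 0.272
```

Request:
play_rows(plan=[[-3,-33,0,0,0,0,-1],[-3,-20,0,0,0,0,-1],[0,0,0,0,0,0,-1],[0,0,0,0,0,0,-1],[0,0,0,0,0,0,-1]])

```text
time_s: 6.1
eef_pos: [459.3, -177.7, 181.5]
ee_rot: [-0.017, 0.624, 0.781, -0.005]
force: [0.7, -0.2, -3.0]
grip_width: 0.275
```

Run:
```python
from h import *
corr([468,-190,190],.225)
w=cap('wrist','w3.png')
print(proj(w,[468,-190,52],True))
```

```text
pos [ 459.3 -177.7  181.5] shift [  8.7 -12.3   8.5] turn [-0.013 -0.034  0.002] F [ 0.7 -0.2 -3. ] tau [ 0.04 -0.02  0.02] w 0.275 t 6.1
(np.float64(333.14425665513613), np.float64(252.74861150594336))
```

View pics/w3.png

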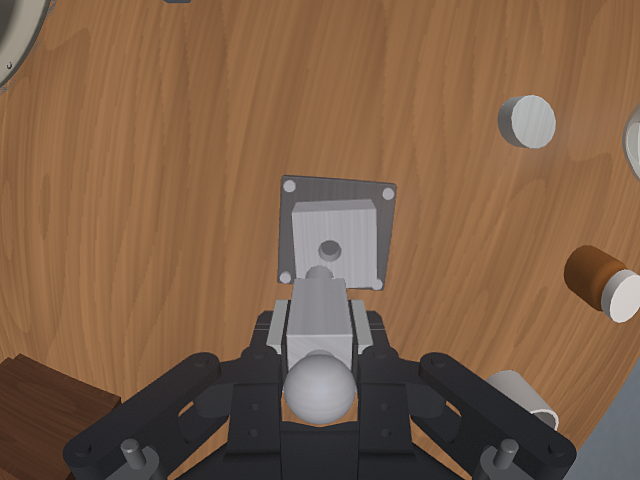

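Run:
```python
from h import *
i=cv2.imread('pics/w3.png');cv2.imwrite('pics/w3c.png',cv2.resize(i[195:295,275:395],None,fx=6,fy=6,interpolation=cv2.INTER_CUBIC))
```

```text
(no output)
```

View pics/w3c.png

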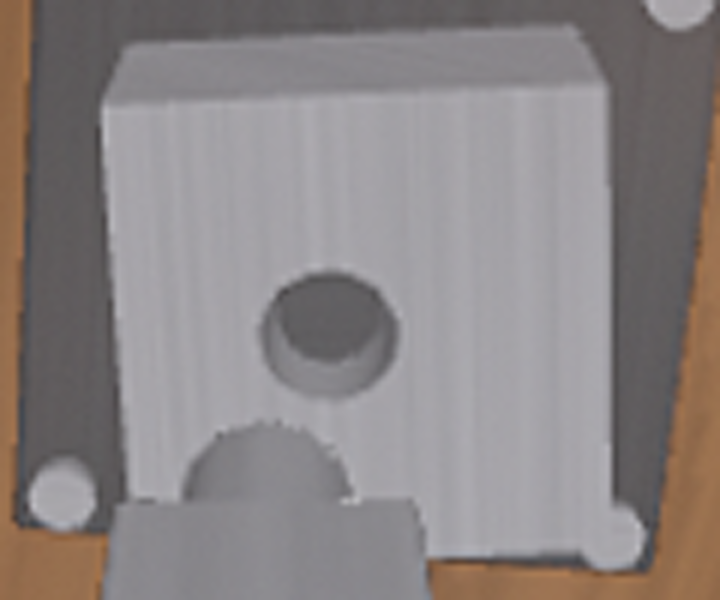

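Run:
```python
from h import *
w=cap('wrist');s=sense();w_,x,y,z=s['ee_rot'];R=Ro.from_quat([x,y,z,w_])
p=lambda u,v,z:plane(w,275+u/6,195+v/6,z,True)
print('hole',p(330,335,52),'diam',p(399,335,52)-p(261,335,52),p(330,400,52)-p(330,270,52))
f=s['eef_pos']+R.apply([0,0,43.5]);print('tcp',s['eef_pos'],'foot nominal',f)
o,d=ray(w,319.5,265.3,True);h=np.array(d[:2]);print('rim',p(267,422,f[2]))
print('foot L/R',p(184,490,f[2]),p(350,490,f[2]))
for a in((104,103),(605,87)):print('blk corner',p(*a,52))
```

```text
hole [ 465.27440978 -188.60014206   52.        ] diam [17.33438847  4.12235977  0.        ] [  4.08817282 -17.25079923   0.        ]
tcp [ 459.51982451 -177.14891851  181.87269479] foot nominal [ 458.05574839 -176.58222087  138.4010335 ]
rim [ 455.165214   -169.25160026  138.4010335 ]
foot L/R [ 449.31754483 -177.45291186  138.4010335 ] [ 463.92723551 -173.93533103  138.4010335 ]
blk corner [ 430.58209643 -165.21853365   52.        ]
blk corner [ 491.33387158 -148.70051018   52.        ]
```

Request:
play_rows(plan=[[6.5,-11.5,-20,-0.013,-0.034,0,-1],[0,0,-25,0,0,0,-1],[0,0,-25,0,0,0,-1],[0,0,0,0,0,0,-1],[0,0,0,0,0,0,-1]])

```text
time_s: 6.62
eef_pos: [468.0, -184.5, 111.1]
ee_rot: [0.002, 0.621, 0.784, 0.001]
force: [0.3, -0.5, -0.7]
grip_width: 0.276
```

Run:
```python
from h import *
corr([466.2,-188.6,102],.225)
```

```text
pos [ 468.  -184.5  111.1] shift [-1.8 -4.1 -9.1] turn [ 0.002  0.005 -0.007] F [ 0.3 -0.5 -0.7] tau [ 0.01  0.05 -0.03] w 0.276 t 6.6167
```

Request:
play_rows(plan=[[-1.8,-4.1,-6,0.002,0.005,0,-1],[0,0,0,0,0,0,-1],[0,0,0,0,0,0,-1]])

```text
time_s: 6.87
eef_pos: [467.4, -188.3, 107.5]
ee_rot: [0.001, 0.62, 0.785, 0.0]
force: [0.2, -0.4, -2.0]
grip_width: 0.27
```

Run:
```python
from h import *
corr([466.2,-188.6,97],.225)
w=cap('wrist','w4.png');s=cap('side','s4.png')
a=w['img'];b=s['img']
u,v=map(int,proj(w,[466,-188,55],True));print(u,v);x,y=map(int,proj(s,[466,-188,55]));print(x,y)
out=np.zeros((600,800,3),np.uint8)
out[:600,:395]=cv2.resize(a[v-60:v+40,u-33:u+33],(395,600),interpolation=cv2.INTER_CUBIC)
out[:600,400:]=cv2.resize(b[y-60:y+40,x-33:x+33],(400,600),interpolation=cv2.INTER_CUBIC)
cv2.imwrite('pics/c4.png',out)
```

```text
pos [ 467.4 -188.3  107.5] shift [ -1.2  -0.3 -10.5] turn [ 0.002  0.002 -0.009] F [ 0.2 -0.4 -2. ] tau [ 0.   -0.03  0.07] w 0.27 t 6.8667
318 270
384 347
```

View pics/c4.png

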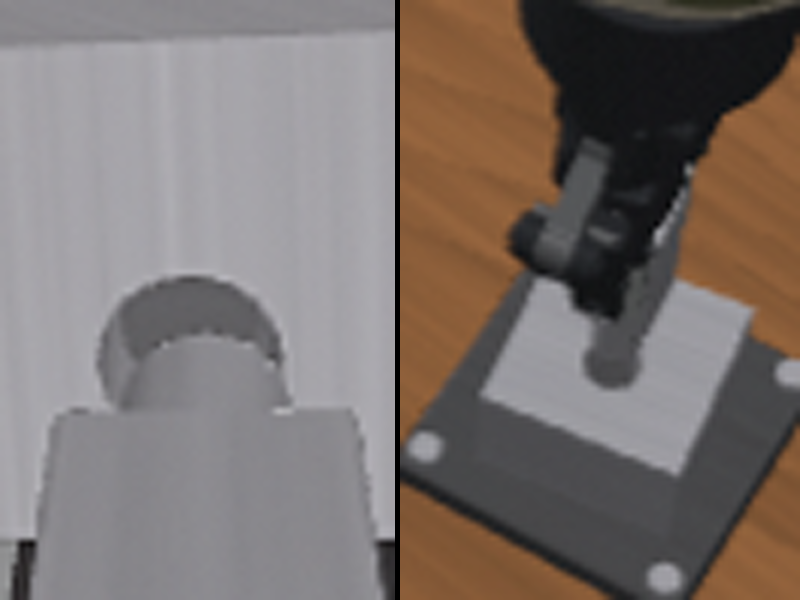

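Run:
```python
from h import *
w=cap('wrist');s=sense();f=s['eef_pos']-[0,0,43.5]
p=lambda u,v,z:plane(w,285+u/5.985,210+v/6,z,True)
t=p(191,275,52);L=p(97,355,52);R=p(285,355,52)
yaw=.225;dn=np.array([np.sin(yaw),-np.cos(yaw),0])
print('hole',t+9*dn,(L+R)/2,np.linalg.norm(R-L))
r=p(205,332,f[2]);print('foot',r+8*dn,'nominal',f,'LR',(p(120,400,f[2])+p(292,400,f[2]))/2)
```

```text
hole [ 465.03474669 -189.21309439   52.        ] [ 464.90496216 -188.42639735   52.        ] 18.03974798023741
foot [ 466.30501351 -188.88884378   63.77335394] nominal [ 467.21375151 -188.28629495   63.77335394] LR [ 466.15535313 -187.57173847   63.77335394]
```

Request:
play_rows(plan=[[-1.3,-0.5,-4,0.002,0.002,0,-1],[0,0,-3,0,0,0,-1],[0,0,0,0,0,0,-1],[0,0,0,0,0,0,-1]])

```text
time_s: 7.35
eef_pos: [466.0, -189.1, 100.4]
ee_rot: [0.0, 0.62, 0.785, 0.0]
force: [-0.1, 0.3, -2.3]
grip_width: 0.271
```

Run:
```python
from h import *
corr([466.0,-188.8,92],.225)
```

```text
pos [ 466.  -189.1  100.4] shift [ 0.   0.3 -8.4] turn [ 0.     0.001 -0.009] F [-0.1  0.3 -2.3] tau [-0.   -0.03 -0.02] w 0.271 t 7.35
```

Request:
play_rows(plan=[[0,0.2,-2,0,0,0,-1],[0,0,-1.5,0,0,0,-1],[0,0,-1,0,0,0,-1],[0,0,0,0,0,0,-1]])

```text
time_s: 7.68
eef_pos: [466.0, -188.9, 95.4]
ee_rot: [0.0, 0.62, 0.785, 0.0]
force: [0.7, -0.3, -3.1]
grip_width: 0.271
```

Run:
```python
from h import *
corr([466.0,-188.8,92],.225)
```

```text
pos [ 466.  -188.9   95.4] shift [ 0.   0.1 -3.4] turn [ 0.     0.001 -0.009] F [ 0.7 -0.3 -3.1] tau [-0.02  0.   -0.05] w 0.271 t 7.6833
```

Request:
play_rows(plan=[[0,0,-1.5,0,0,0,-1],[0,0,-1,0,0,0,-1],[0,0,0,0,0,0,-1]])

```text
time_s: 7.93
eef_pos: [466.0, -188.9, 92.6]
ee_rot: [0.0, 0.62, 0.785, 0.0]
force: [0.3, -0.1, -2.1]
grip_width: 0.27
```

Request:
play_rows(plan=[[0,0,-1,0,0,0,-1],[0,0,-1,0,0,0,-1],[0,0,0,0,0,0,-1]])

```text
time_s: 8.18
eef_pos: [466.0, -188.9, 90.4]
ee_rot: [0.0, 0.62, 0.785, 0.0]
force: [-0.4, 0.1, -2.9]
grip_width: 0.269
```

Run:
```python
from h import *
corr([466.0,-188.8,88],.225)
```

```text
pos [ 466.  -188.9   90.4] shift [-0.   0.1 -2.4] turn [ 0.     0.001 -0.009] F [-0.4  0.1 -2.9] tau [ 0.01  0.01 -0.02] w 0.269 t 8.1833
```

Request:
play_rows(plan=[[0,0,-1.5,0,0,0,-1],[0,0,-1.5,0,0,0,-1],[0,0,-1,0,0,0,-1],[0,0,0,0,0,0,-1]])

```text
time_s: 8.52
eef_pos: [466.0, -188.9, 86.0]
ee_rot: [0.0, 0.62, 0.785, 0.0]
force: [-0.4, -1.1, -1.8]
grip_width: 0.272
```

Request:
play_rows(plan=[[0,0,-1,0,0,0,-1],[0,0,-1,0,0,0,-1],[0,0,-1,0,0,0,-1],[0,0,0,0,0,0,-1]])

```text
time_s: 8.85
eef_pos: [466.2, -188.9, 83.7]
ee_rot: [0.001, 0.62, 0.785, 0.0]
force: [-0.2, 0.2, -3.6]
grip_width: 0.271
```

Run:
```python
from h import *
corr([466.0,-188.8,88],.225)
```

```text
pos [ 466.2 -188.9   83.7] shift [-0.2  0.1  4.3] turn [ 0.001  0.001 -0.009] F [-0.2  0.2 -3.6] tau [ 0.02 -0.02 -0.03] w 0.271 t 8.85
```

Request:
play_rows(plan=[[0,0,-1.5,0,0,0,-1],[0,0,-1.5,0,0,0,-1],[0,0,-1.5,0,0,0,-1]])

```text
time_s: 9.1
eef_pos: [466.3, -189.0, 79.6]
ee_rot: [0.001, 0.62, 0.785, 0.0]
force: [-2.1, 0.1, 3.6]
grip_width: 0.272
```

Request:
play_rows(plan=[[0,0,-1.5,0,0,0,-1],[0,0,-1.5,0,0,0,-1],[0,0,-1.5,0,0,0,-1]])

```text
time_s: 9.35
eef_pos: [466.3, -189.0, 74.8]
ee_rot: [0.001, 0.62, 0.785, 0.0]
force: [-1.0, 0.9, 3.0]
grip_width: 0.27
```

Run:
```python
from h import *
corr([466.0,-188.8,69.5],.225)
```

```text
pos [ 466.3 -189.    74.8] shift [-0.3  0.2 -5.3] turn [ 0.001  0.002 -0.009] F [-1.   0.9  3. ] tau [0.18 0.42 0.08] w 0.27 t 9.35
```

Request:
play_rows(plan=[[0,0,-1.2,0,0,0,-1],[0,0,-1.2,0,0,0,-1],[0,0,-1,0,0,0,-1]])

```text
time_s: 9.6
eef_pos: [466.3, -189.0, 70.9]
ee_rot: [0.001, 0.62, 0.785, 0.0]
force: [-2.4, 1.0, 4.0]
grip_width: 0.273
```

Request:
play_rows(plan=[[0,0,-0.8,0,0,0,-1],[0,0,-0.6,0,0,0,-1]])

```text
time_s: 9.77
eef_pos: [466.3, -189.1, 69.5]
ee_rot: [0.001, 0.62, 0.785, 0.0]
force: [-4.9, 4.1, 15.3]
grip_width: 0.276
```

Run:
```python
from h import *
corr([466.0,-188.8,69.5],.225)
```

```text
pos [ 466.3 -189.1   69.5] shift [-0.3  0.3  0. ] turn [ 0.001  0.002 -0.009] F [-4.9  4.1 15.3] tau [ 0.57  1.07 -0.05] w 0.276 t 9.7667
```

The shoulder touched at the expected height, TCP 69.5, with the reading up from about 4 to 15 N. I'll release now.

Request:
play_rows(plan=[[0,0,0,0,0,0,-0.3],[0,0,0,0,0,0,0],[0,0,0,0,0,0,0.6],[0,0,0,0,0,0,1],[0,0,0,0,0,0,1]], grip_force=20)

```text
time_s: 10.18
eef_pos: [466.9, -189.5, 68.9]
ee_rot: [0.002, 0.62, 0.785, 0.0]
force: [0.5, -0.1, 0.4]
grip_width: 0.896
```

Request:
play_rows(plan=[[0,0,0,0,0,0,1],[0,0,10,0,0,0,1],[0,0,25,0,0,0,1],[0,0,35,0,0,0,1],[0,0,35,0,0,0,1]])

```text
time_s: 10.6
eef_pos: [463.5, -187.3, 172.7]
ee_rot: [-0.005, 0.62, 0.785, -0.0]
force: [0.8, 0.8, 0.2]
grip_width: 0.994
```

Request:
play_rows(plan=[[0,30,20,0,0,0,1],[0,40,10,0,0,0,1],[0,30,0,0,0,0,1],[0,0,0,0,0,0,1],[0,0,0,0,0,0,1]])

```text
time_s: 11.02
eef_pos: [465.4, -85.5, 216.6]
ee_rot: [0.004, 0.621, 0.784, 0.002]
force: [0.4, -0.2, 0.3]
grip_width: 0.997
```

Run:
```python
from h import *
corr([466.0,-88.8,190],.225)
s=cap('side');t=cap('top')
x,y=map(int,proj(s,[466,-188,80]));a=s['img'][y-50:y+50,x-65:x+65]
b=t['img'][235:325,165:445]
out=np.zeros((600,800,3),np.uint8);out[:340,:442]=cv2.resize(a,(442,340),interpolation=cv2.INTER_CUBIC)
out[343:600]=cv2.resize(b,(800,257),interpolation=cv2.INTER_CUBIC);cv2.imwrite('pics/c5.png',out)
print(x,y,proj(s,[466,-188.8,117]),proj(s,[466,-188.8,52]),proj(t,[466,-188.8,117]))
```

```text
pos [465.4 -85.5 216.6] shift [  0.6  -3.3 -26.6] turn [ 0.003  0.009 -0.006] F [ 0.4 -0.2  0.3] tau [0.01 0.   0.04] w 0.997 t 11.0167
385 340 (np.float64(386.8814614164759), np.float64(329.64148065388196)) (np.float64(384.4082665195218), np.float64(348.23543200985904)) (np.float64(421.87233649198015), np.float64(279.6635634672717))
```

View pics/c5.png

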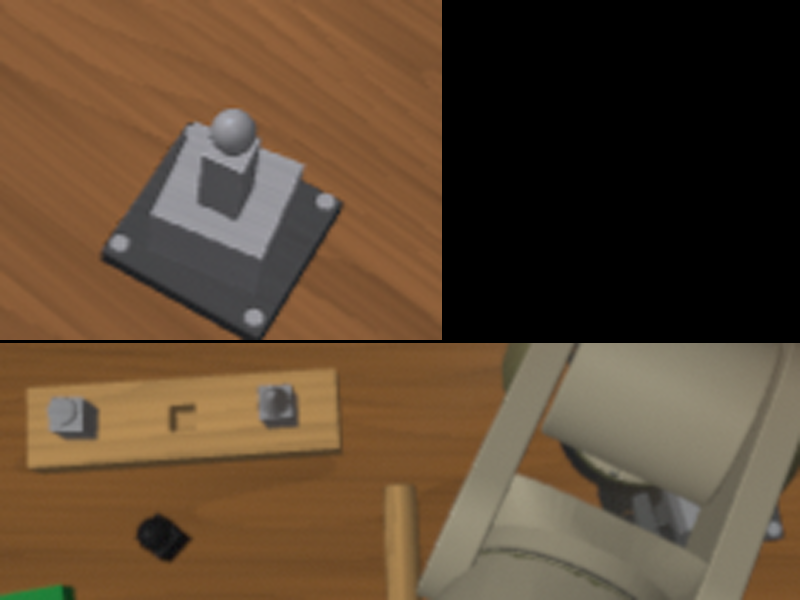

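```bash
python3 -c "
from rig import ctrl
print(ctrl.finish_job())"
```

```text
the job is handed in; nothing more can be done
None
```

The ball stake is pressed home in the block's hole, released, and the job is handed in. It took about 11 s on the robot's clock.

- **Pick:** The ball stake stood in the rack's middle place. I gripped it on its square body with 50 N and lifted it straight out.
- **Finding the hole:** I lined the shank up using the wrist camera. It dropped in on the first descent, so no searching on the block's top was needed.
- **Pressing:** The plug resisted with about 6 to 7 N above the free-hanging reading. The shoulder touched at the expected height, with about 18 N net on the block, against the 45 N limit.
- **Last checks:** The side view shows the stake upright with its shoulder on the block. The ball centre was seen at pixel (388.5, 328.5) and expected at (386.9, 329.6), about 2 px off, which is within the calibration. The gripper was clear and the wrist force was near zero.
- **Other things:** The two other stakes and the black look-alike look unmoved in the last top view, and the visible part of the mallet looks unmoved too. That crop left out the tin, bowl, jar and cup; the arm passed well above the tin and did not go near the other three.

No check failed. The earliest two-view estimate put the ball about 7 mm too high (112.5 mm instead of 105 mm), so I discarded it and used the closer wrist views.

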